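Lower the ratchet arm of a bench cheese press onto its mould

ROBOT

A 7-joint arm with a two-finger parallel gripper is mounted at the origin on the work surface. World frame = base frame: x ahead of the robot, y to its left, z up, the work surface at z = 0. Lengths are in m, angles in rad, forces in N, time in s.
With the tool pointing down it reaches from about 0.425 to 0.875 m from the base axis. Payload 4.7 kg.
Tool frame: the origin (TCP) lies midway between the tips of the shut fingers; the grasp point (between the pads) lies 19 mm behind it; x points along the fingers, z is the direction in which the jaws open and shut, and the axes are right-handed (so a half turn about x gives the same grasp; the last joint's range is limited). The gripper opens to 87 mm and grips with 3 to 60 N. Pads are 19 mm wide; open, the fingers measure 117 mm over their backs; the gripper's body (75 mm by 190 mm) begins 51 mm behind the grasp point.
Start: joints at [-1.229, 0.321, -0.07, 1.45, 0.023, 1.371, -0.057], TCP at [0.209, 0.615, 0.223] pointing down, gripper open.
Joint ranges: [-2.86, 2.86], [-0.3, 2.09], [-1.38, 1.24], [0.06, 2.45], [-1.56, 4.7], [0.09, 2.05], [-2.69, 2.69]. Speed limits (rad/s): [2.57, 2.57, 3.14, 3.14, 3.14, 3.14, 3.14].

INTERFACE

Orientations are given as a rotation vector (axis times angle).
In Python, from bench import ctrl gives the robot as it stands.
- The arm moves only by the shell command python3 -m pendant 'ROWS' [OPENING] [FORCE]. ROWS is JSON, a list of rows, each an object with "travel": the shift along the tool's x, y, z in m, a list of three; "twist": the turn about the tool's x in rad. In form: [{"travel": [x, y, z], "twist": twist}, ...]. A call has 1 to 10 rows; each row is the pose to reach, as a shift and turn from the pose measured when the call began, along the tool's axes at that moment; what a row does not reach only later rows make up. A row lasts 1/8 s, in which the tool goes at most 62.5 mm and 10.7 degrees, less where a joint would pass 70% of its speed; a pose out of reach is approached as far as the arm can. A call with a gripper value outside its range is refused whole. OPENING is the opening, from -1 (shut) to 1 (fully open), so that 0 is half open, set as the call begins (- or left out, the last holds). The fingers move at their own pace and stop on an object; FORCE is the grip in N (left out, the last holds). Time passes only in rows, so rows that repeat a pose let the fingers close. It gives the time, the measured TCP pose, the force and the opening at its end, in the units of the state.
- ctrl.get_state(): the state, without advancing time (a new reading comes with each control period).
- ctrl.get_image(name): name is "scene" or "top" or "wrist"; returns the picture (420x560x3 uint8, red, green, blue); there is no depth.
- ctrl.camera_model(name): a dict with "K" (3x3 intrinsics, pixels), "distortion" ([k1, k2, p1, p2, k3] as OpenCV has them; the pictures are not rectified), "rvec" (rotation vector, rad) and "tvec" (3), from world to camera coordinates, as OpenCV has them; the wrist camera has in their place "T_tool_cam" (4x4, takes a point from camera to tool coordinates, whose origin is the TCP and whose axes are the tool frame's). Camera axes: x right, y down, z forward; pixel columns grow to the right and rows downward; lengths in m; the calibration is good to about 2 mm. A picture is of the moment at which its call begins: read the wrist's pose just before it. camera_model takes no time and is no camera call.
- ctrl.close_job(): hands the job in, once; it reports no verdict.
The state is a dict: "time": time; "joint_positions": joint angles; "qd": joint speeds; "joint_torque": joint torques, N m; "position": TCP position; "tool_rot": TCP orientation; "ft_force": force on the tool from outside, world axes, zero at the start; "torque": the same for the moment, N m; "grip_width": opening from 0.0 (shut) to 1.0 (fully open).
Only numpy, scipy, OpenCV 4.12 (cv2) and the standard library are available. Lean on these libraries where they do the work, as an engineer would, in place of code of your own. Each camera call takes 0.05 s, during which the arm holds its last target.

TASK

The mould under the bench cheese press is filled and ready for pressing. With your fingertips press the orange thumb plate on the press's arm so that its ratchet pawl comes free of the teeth, and, keeping the plate pressed, push the arm steadily down past the teeth until the round steel foot sits on the mould's wooden lid. Then let go so that the thumb plate springs back up, and move clear. Do not slam the arm, do not pick anything up, and leave the mould, the bottles, the iron weight and the sample cup where they stand.

Things in the scene. Friction and masses are not known exactly. Their poses are not given: they have to be found in the camera images.
- press_arm (a joint): Hinge of the lever arm (blue forked flat bars, then a black grip 26 mm thick, 198 to 310 mm from its pin) at pivot. 0 = raised 30 degrees above level; grows as the arm goes down: slope above level = 0.524 rad minus this value. Starts near 0.035; the foot meets the mould's lid at about 0.49. With the pawl free it stays where left and needs about 7 N at the thumb plate to go down.
- pawl (a joint): Hinge of the ratchet pawl, on the arm 101 mm from the arm's pin. 0 = thumb plate up, pawl in the teeth (0 to 0.02); nose clear of the teeth above 0.06; 0.15 = plate pressed fully down to its stop just above the grip. A spring lifts it again: about 4 N at the plate to start, 5 N fully pressed. Pressing on at the stop pushes the arm; pushing the grip or bars alone does not free the pawl.
- thumb_plate (a point): Middle of the top face of the orange thumb plate: 48 mm along the arm, 34 mm across, parallel to the arm, above the inner end of the grip. Unpressed it lies 223 mm from the pin along the arm and 38 mm above the arm's centre line; fully pressed 21 mm lower and 4 mm farther out, tilted 0.15 rad more. z is up out of the plate, x along the arm to the pin. About 305 mm above the table at first, 190 mm when all is pressed down. Nothing above it.
- pivot (a point): Centre of the level pin on which the arm turns, 166 mm above the table between two grey uprights. The arm points from it towards thumb_plate. A fixed steel quadrant (radius 90 mm, centred on the pin, standing between the bars) has ratchet teeth that stop the arm going down while the pawl is in them; upwards it only clicks. The last tooth is passed at arm joint 0.38; the rim below is plain.
- foot_face (a point): Centre of the underside of the round steel foot (72 mm across, 12 mm thick), which hangs freely from a pin in the arm 130 mm from the arm's pin, and keeps itself upright. About 58 mm above the mould at the start.
- mould_top (a point): Centre of the top of the wooden lid (84 mm across, 9 mm proud of the rim) of the cheese mould; 118 mm above the table. z up.
- press: Base board of the press, brown wood, 340 mm long, 180 mm wide, 22 mm thick, fixed to the table. Origin under its centre; its -x axis is the direction in which the arm points, the pin is at x = +110 mm. A round drip tray 6 mm high lies on it under the mould.
- mould: White round perforated cheese mould, 106 mm across at the rim, 90 mm high with its wooden lid, 0.9 kg, standing loose on the drip tray under the foot. Origin at the centre of its underside.
- bottle_a: Cream-coloured drink bottle with orange cap, 56 mm across, 135 mm high, standing loose beside the press. Origin at the centre of its underside.
- bottle_b: Another bottle, the same as bottle_a.
- weight: Dark iron disc weight, 84 mm across, 20 mm thick, with a steel knob, 48 mm high in all, standing loose beside the press. Origin at the centre of its underside.
- sample_cup: Small white open tasting cup, 54 mm across, 36 mm high, standing loose beside the press. Origin at the centre of its underside.
Things that resemble listed ones, but are neither listed nor needed, are in the scene too. Leave any green or pink look-alike of the bottle_a alone.

How it is judged:
By the outcome, as a careful person would: the job done as asked, in the order asked, and still so for the second after the job is handed in, with the robot touching nothing.
It also fails if it takes over 40 s, if anything falls off the work surface, if the arm or the gripper's body presses on something with over 40 N, if the wrist force passes 120 N, or if a joint passes its speed limit or range.

## Working session

There is one attempt and no reset: what is moved stays moved. The work goes in short steps, Python scripts to look and compute and a shell command to move; the robot and the scene stay as the last step left them, time stands still between calls to the robot, and variables do not carry over. Pictures are saved under pics/ and viewed, and the job is handed in when it is done.

```bash
ls; mkdir -p pics; python3 - <<'E'
from bench import ctrl
import cv2
s=ctrl.get_state();print(s)
for n in ["scene","top","wrist"]:
    im=ctrl.get_image(n);cv2.imwrite(f"pics/{n}0.png",im[:,:,::-1])
    print(n,ctrl.camera_model(n))
E
```

```text
pics
{'time': 0.0, 'joint_positions': array([-1.22894287,  0.32183069, -0.07012188,  1.45167445,  0.02263543,
        1.37080727, -0.05687765]), 'qd': array([-0.00019301,  0.00012585, -0.00141446, -0.00059368, -0.00059336,
        0.00216666,  0.00057893]), 'joint_torque': array([-8.50683500e-05, -4.91277266e+01, -4.03877953e-01, -3.12524557e+01,
       -6.39783195e-02,  4.38311999e-02,  1.76490903e-04]), 'position': array([0.209104  , 0.61485762, 0.22145711]), 'tool_rot': array([-0.96575209,  1.34811445,  0.96372794]), 'ft_force': array([-0.00234848, -0.71668842,  0.231345  ]), 'torque': array([-0.01878186, -0.01975747,  0.05246287]), 'grip_width': 0.9970603453355428}
scene {'K': array([[528.35645583,   0.        , 280.20949854],
       [  0.        , 528.35645583, 208.84302621],
       [  0.        ,   0.        ,   1.        ]]), 'distortion': array([0.06406146, 0.        , 0.        , 0.        , 0.        ]), 'rvec': array([ 2.43101325,  0.70124783, -0.24273062]), 'tvec': array([-0.42306434, -0.16661719,  1.52453526])}
top {'K': array([[531.70091618,   0.        , 279.89395464],
[... 215 characters left out ...]
9927, -2.16516092,  0.11847776]), 'tvec': array([-0.07298861,  0.60122351,  1.55066979])}
wrist {'K': array([[313.87401331,   0.        , 272.85654938],
       [  0.        , 313.87401331, 206.44490938],
       [  0.        ,   0.        ,   1.        ]]), 'distortion': array([-0.05531699,  0.        ,  0.        ,  0.        ,  0.        ]), 'T_tool_cam': array([[ 3.24397491e-05, -2.55401516e-01,  9.66835076e-01,
        -1.61297532e-01],
       [-5.83697125e-04, -9.66834917e-01, -2.55401454e-01,
         6.83649563e-02],
       [ 9.99999829e-01, -5.56053695e-04, -1.80441012e-04,
         1.21359341e-03],
       [ 0.00000000e+00,  0.00000000e+00,  0.00000000e+00,
         1.00000000e+00]])}
```

View pics/scene0.png

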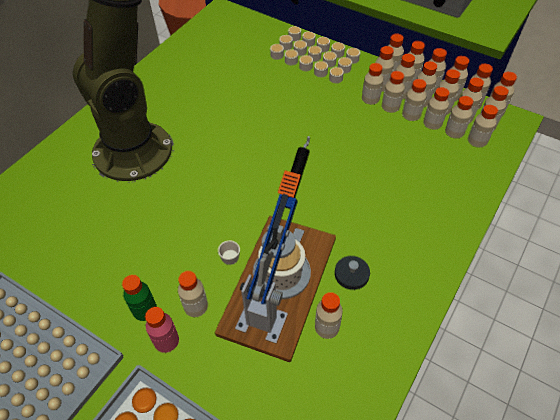

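View pics/top0.png

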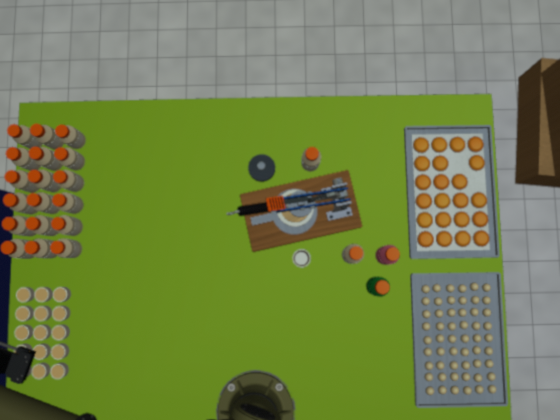

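View pics/wrist0.png

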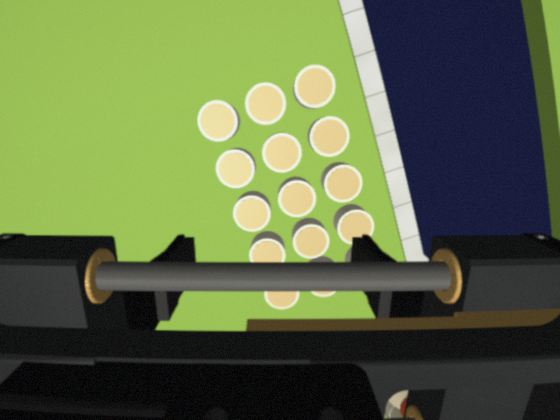

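```bash
python3 - <<'E'
import cv2,numpy as np
a=cv2.imread("pics/top0.png")[140:280,220:410];b=cv2.imread("pics/scene0.png")[130:370,190:390]
a=cv2.resize(a,None,fx=4,fy=4,interpolation=cv2.INTER_CUBIC);b=cv2.resize(b,None,fx=2.5,fy=2.5,interpolation=cv2.INTER_CUBIC)
cv2.imwrite("pics/topc.png",a);cv2.imwrite("pics/scenec.png",b)
E
```

```text
(no output)
```

View pics/topc.png

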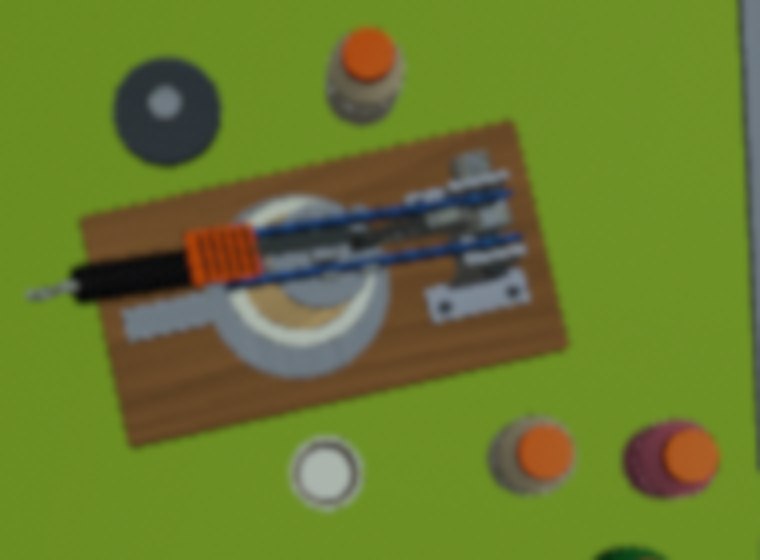

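View pics/scenec.png

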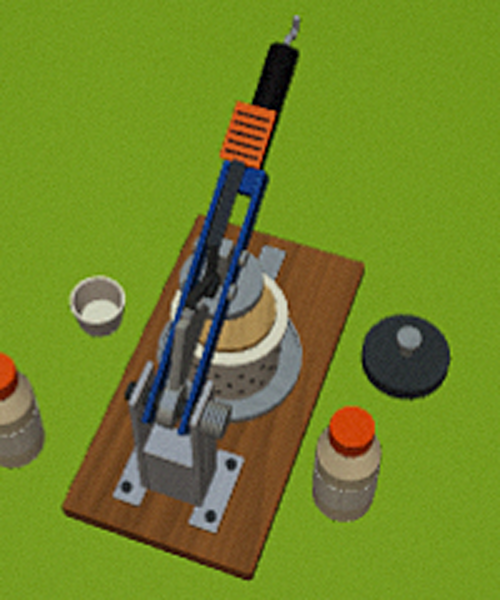

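The only striped orange plate is on the press arm, at about top (276,203) and scene (289,184). The other orange items are the bottle caps at top (312,153), (356,254), (392,254), (382,287) and the fruit at top (450,190), none of which fit. The crops confirm it sits on the blue bars at the inner end of the black grip. Next I'll measure it.

```bash
cat > h.py <<'E'
import cv2,numpy as np
from scipy.optimize import least_squares
from scipy.spatial.transform import Rotation as R
from bench import ctrl
def proj(n,P,T=None):
    m=ctrl.camera_model(n)
    P=np.atleast_2d(np.array(P,float))
    if n=="wrist":
        M=np.linalg.inv(T@m["T_tool_cam"]);rv=R.from_matrix(M[:3,:3]).as_rotvec();tv=M[:3,3]
    else: rv,tv=m["rvec"],m["tvec"]
    return cv2.projectPoints(P,rv,tv,m["K"],m["distortion"])[0].reshape(-1,2)
def orange(im,roi):
    x0,y0,x1,y1=roi
    h=cv2.cvtColor(im,cv2.COLOR_BGR2HSV)
    mk=((h[...,0]<14)&(h[...,1]>150)&(h[...,2]>80)).astype(np.uint8)
    r=np.zeros_like(mk);r[y0:y1,x0:x1]=mk[y0:y1,x0:x1]
    r=cv2.morphologyEx(r,cv2.MORPH_CLOSE,np.ones((5,5)))
    p=cv2.findContours(r,0,2)[0];c=max(p,key=cv2.contourArea)
    return cv2.minAreaRect(c)
# plate pose on press: params bx,by,yaw,q,pawl
def press(bx,by,yaw,P):
    c,s=np.cos(yaw),np.sin(yaw);P=np.atleast_2d(P)
    return np.c_[bx+c*P[:,0]-s*P[:,1],by+s*P[:,0]+c*P[:,1],P[:,2]]
def plate(bx,by,yaw,q,pw=0.):
    a=.524-q
    f=pw/.15
    r=.223+.004*f;h=.038-.021*f
    return press(bx,by,yaw,[[.110-r*np.cos(a)+h*np.sin(a),0,.166+r*np.sin(a)+h*np.cos(a)]])[0]
E
python3 - <<'E'
from h import *
t=cv2.imread("pics/top0.png");s=cv2.imread("pics/scene0.png")
rt=orange(t,(260,190,300,220));rs=orange(s,(270,160,310,205));print(rt,rs)
ct=np.array([[80,217],[515,122],[568,345],[132,446]])/4+[220,140]
cs=np.array([[199,217],[363,265],[252,578],[64,512]])/2.5+[190,130]
# order top: far-left(80,217): handle end(-x) , x-high ; board local
loc=np.array([[-.17,-.09,.022],[.17,-.09,.022],[.17,.09,.022],[-.17,.09,.022]])
# scene order: handle-end robot side, handle-end far, pin far, pin robot
ls=loc[[3,0,1,2]]
def f(p,parts=False):
    B=press(*p[:3],loc);S=press(*p[:3],ls)
    e=[proj("top",B)-ct,proj("scene",S)-cs]
    k=plate(*p[:3],p[3])
    e+=[proj("top",k)-rt[0],proj("scene",k)-rs[0]]
    return e if parts else np.concatenate([x.ravel() for x in e])
# find yaw by start grid
best=min((least_squares(f,[.55,-.1,y,.035]) for y in (-2.9,-1.5,0,1.5,3)),key=lambda r:r.cost)
print(best.x,best.cost);print(f(best.x,True))
k=plate(*best.x[:4]);print("plate",k)
print("triang",least_squares(lambda X:np.r_[(proj("top",X)-rt[0]).ravel(),(proj("scene",X)-rs[0]).ravel()],k).x)
st=ctrl.get_state();print(R.from_rotvec(st["tool_rot"]).as_matrix())
E
```

```text
((274.6176452636719, 202.52938842773438), (14.534341812133789, 18.113697052001953), 77.47119140625) ((288.85003662109375, 183.4499969482422), (16.443843841552734, 24.349536895751953), 18.434947967529297)
[ 0.58574869 -0.14033033  4.8880144   0.02779284] 18175.367995398716
[array([[  9.54761615,  56.87733158],
       [ 12.44732646,  59.20197997],
       [-13.02766903, -54.66966692],
       [-14.16598436, -58.92411499]]), array([[ 68.29167223,  18.82596032],
       [-63.73584932, -22.25931051],
       [-78.92908343, -31.67411308],
       [ 71.5409658 ,  24.59924309]]), array([[0.60132527, 0.56033377]]), array([[0.79670123, 0.14680085]])]
plate [ 0.57386511 -0.0733631   0.30558586]
triang [ 0.57354604 -0.0732692   0.30613697]
[[-3.78480847e-04 -9.46767502e-01  3.21917930e-01]
 [-1.37788184e-03  3.21918142e-01  9.46766503e-01]
 [-9.99998979e-01 -8.52318812e-05 -1.42637360e-03]]
```

```bash
python3 - <<'E'
from h import *
t=cv2.imread("pics/top0.png");s=cv2.imread("pics/scene0.png")
rt=orange(t,(260,190,300,220));rs=orange(s,(270,160,310,205))
ct=np.array([[80,217],[515,122],[568,345],[132,446]])/4+[220,140]-.4
cs=np.array([[199,217],[363,265],[252,578],[64,512]])/2.5+[190,130]-.3
loc=np.array([[-.17,.09,.022],[.17,.09,.022],[.17,-.09,.022],[-.17,-.09,.022]])
ls=loc[[3,0,1,2]]
def f(p,parts=False):
    e=[proj("top",press(*p[:3],loc))-ct,proj("scene",press(*p[:3],ls))-cs]
    k=plate(*p[:3],p[3])
    e+=[proj("top",k)-rt[0],proj("scene",k)-rs[0]]
    return e if parts else np.concatenate([x.ravel() for x in e])
b=least_squares(f,[.58,-.14,-1.4,.035])
print(b.x,b.cost);print(np.round(f(b.x,True)[2:],2),np.round(f(b.x,True)[:2],1))
print("plate",plate(*b.x[:4]))
for q in (.035,.2,.35,.49): print(q,plate(*b.x[:3],q,.15))
print("pin",press(*b.x[:3],[[.11,0,.166]]))
E
```

```text
[ 0.58886283 -0.14335123 -1.35635172  0.05083562] 7.405718533748518
[[[0.82 0.83]]

 [[0.61 1.55]]] [[[-0.5  0. ]
  [-0.  -1.4]
  [ 1.2  0.4]
  [-0.5  0.9]]

 [[-0.3 -1.1]
  [ 1.4 -0.5]
  [ 0.6  0. ]
  [-1.1 -0.8]]]
plate [ 0.57371488 -0.07379933  0.30144724]
0.035 [ 0.57132545 -0.06282822  0.28763939]
0.2 [ 0.56762981 -0.0458597   0.25438342]
0.35 [ 0.5653204  -0.03525599  0.2220423 ]
0.49 [ 0.56411556 -0.02972399  0.19070669]
pin [[ 0.61227135 -0.25083165  0.166     ]]
```

```bash
python3 -m pendant '[{"travel":[-0.03,-0.02,-0.02],"twist":0.05},{"travel":[-0.06,-0.05,-0.05],"twist":0.1},{"travel":[-0.09,-0.085,-0.08],"twist":0.16},{"travel":[-0.12,-0.12,-0.115],"twist":0.22},{"travel":[-0.14,-0.155,-0.15],"twist":0.29},{"travel":[-0.16,-0.19,-0.185],"twist":0.36},{"travel":[-0.17,-0.23,-0.22],"twist":0.43},{"travel":[-0.18,-0.27,-0.255],"twist":0.5},{"travel":[-0.18,-0.305,-0.29],"twist":0.57},{"travel":[-0.18,-0.34,-0.32],"twist":0.64}]' -1 20
python3 - <<'E'
from h import *
s=ctrl.get_state();M=R.from_rotvec(s["tool_rot"]).as_matrix();print(M,s["position"],s["joint_positions"],s["time"],s["ft_force"])
print("remaining tool", M.T@(np.array([.574,-.073,.40])-s["position"]), "twist", np.arctan2(M[1,2],M[0,2])-np.arctan2(.213,.977))
E
```

```text
time: 1.4
position: [0.4287, 0.2009, 0.4023]
tool_rot: [-0.471, 1.52, 0.469]
ft_force: [0.5, 0.6, -0.0]
grip_width: 0.015
[[-1.04386331e-04 -5.64716153e-01  8.25285197e-01]
 [-9.43729548e-04  8.25284889e-01  5.64715823e-01]
 [-9.99999549e-01 -7.19897413e-04 -6.19087781e-04]] [0.42867749 0.20091922 0.40234942] [-0.82716989 -0.09597761  0.30334257  1.55262921  0.02957357  1.68109992
  0.07818942] 1.4 [ 0.46991735  0.64966497 -0.04531341]
remaining tool [ 0.00259275 -0.30812568 -0.03475255] twist 0.38543348919869563
```

```bash
python3 -m pendant '[{"travel":[0,-0.035,-0.004],"twist":0.05},{"travel":[0,-0.08,-0.009],"twist":0.1},{"travel":[0,-0.125,-0.014],"twist":0.16},{"travel":[0,-0.17,-0.019],"twist":0.22},{"travel":[0,-0.215,-0.024],"twist":0.28},{"travel":[0,-0.255,-0.029],"twist":0.34},{"travel":[0,-0.29,-0.033],"twist":0.385},{"travel":[0,-0.308,-0.035],"twist":0.385},{"travel":[0,-0.308,-0.035],"twist":0.385},{"travel":[0,-0.308,-0.035],"twist":0.385}]'
python3 - <<'E'
from h import *
s=ctrl.get_state();M=R.from_rotvec(s["tool_rot"]).as_matrix();print(M,s["position"],s["joint_positions"],s["time"],s["ft_force"])
for n in ["scene","top","wrist"]: cv2.imwrite(f"pics/{n}1.png",ctrl.get_image(n)[:,:,::-1])
T=np.eye(4);T[:3,:3]=M;T[:3,3]=s["position"]
print("pred plate",proj("wrist",[.574,-.0735,.304],T))
E
```

```text
time: 2.65
position: [0.5735, -0.0719, 0.4024]
tool_rot: [-0.17, 1.565, 0.17]
ft_force: [-0.0, 0.8, -0.7]
grip_width: 0.001
[[-6.00365548e-04 -2.14740770e-01  9.76670897e-01]
 [-2.03179245e-04  9.76671079e-01  2.14740686e-01]
 [-9.99999799e-01 -6.95163462e-05 -6.29990535e-04]] [ 0.57354037 -0.07187412  0.40243045] [-0.48430971  0.15812935  0.66225029  1.33063991 -0.09732272  1.68587411
  0.37713256] 2.65 [-0.02078811  0.80131821 -0.69927487]
pred plate [[271.13639164 209.89071289]]
```

View pics/wrist1.png

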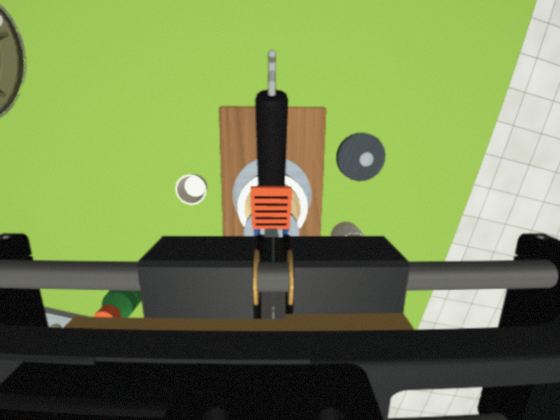

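View pics/scene1.png

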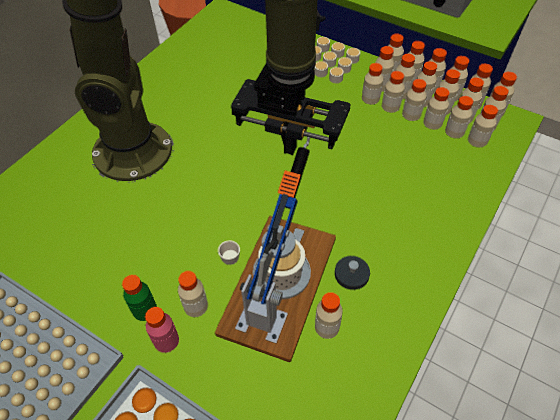

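The wrist picture shows the plate at (251–291, 187–229), centred on (271,208). My estimate projects to (271,210), so it agrees, and the fingers are shut above it. Next I'll work out the path of the pressed plate.

```bash
cat >> h.py <<'E'
B=np.array([.58886,-.14335,-1.35635])
def target(q,pw=.15,w=.0095):
    p=plate(*B,q,pw);sl=.524-q-pw
    p=p.copy();p[2]+=w*abs(np.tan(sl));return p
E
python3 - <<'E'
from h import *
s=ctrl.get_state();M=R.from_rotvec(s["tool_rot"]).as_matrix()
for q,pw in [(.04,0),(.04,.05),(.04,.1),(.04,.15)]+[(x,.15) for x in np.arange(.08,.51,.04)]+[(.49,.15)]:
    t=target(q,pw);print(round(q,3),pw,np.round(t,4),np.round(M.T@(t-s["position"]),4))
E
```

```text
0.04 0 [ 0.574  -0.0752  0.3084] [ 0.0943 -0.0035 -0.0003]
0.04 0.05 [ 0.5731 -0.0709  0.3022] [ 0.1005  0.0009 -0.0003]
0.04 0.1 [ 0.5721 -0.0666  0.2961] [ 0.1066  0.0054 -0.0003]
0.04 0.15 [ 0.5712 -0.0622  0.29  ] [ 0.1128  0.0098 -0.0003]
0.08 0.15 [ 0.5702 -0.0577  0.2817] [ 0.121   0.0145 -0.0003]
0.12 0.15 [ 0.5693 -0.0534  0.2733] [ 0.1294  0.0188 -0.0003]
0.16 0.15 [ 0.5684 -0.0495  0.2648] [ 0.138   0.0229 -0.0003]
0.2 0.15 [ 0.5676 -0.0459  0.2561] [ 0.1467  0.0266 -0.0002]
0.24 0.15 [ 0.5669 -0.0426  0.2472] [ 0.1555  0.03   -0.0002]
0.28 0.15 [ 0.5663 -0.0396  0.2382] [ 0.1645  0.033  -0.0002]
0.32 0.15 [ 0.5657 -0.037   0.2291] [ 0.1736  0.0357 -0.0002]
0.36 0.15 [ 0.5652 -0.0347  0.22  ] [ 0.1828  0.038  -0.0002]
0.4 0.15 [ 0.5648 -0.0328  0.2112] [ 0.1915  0.04   -0.0002]
0.44 0.15 [ 0.5644 -0.0312  0.2026] [ 2.001e-01  4.160e-02 -2.000e-04]
0.48 0.15 [ 0.5642 -0.03    0.194 ] [ 2.087e-01  4.290e-02 -2.000e-04]
0.49 0.15 [ 0.5641 -0.0297  0.1918] [ 2.109e-01  4.310e-02 -2.000e-04]
```

```bash
python3 -m pendant '[{"travel":[0.015,0,0],"twist":0},{"travel":[0.035,0,0],"twist":0},{"travel":[0.055,-0.001,0],"twist":0},{"travel":[0.07,-0.002,0],"twist":0},{"travel":[0.08,-0.003,0],"twist":0},{"travel":[0.084,-0.003,0],"twist":0},{"travel":[0.084,-0.003,0],"twist":0}]'
python3 - <<'E'
from h import *
s=ctrl.get_state();print(s["position"],s["ft_force"],s["time"])
ims=[cv2.resize(ctrl.get_image("scene")[120:270,210:370,::-1],None,fx=2.6,fy=2.6,interpolation=2),cv2.resize(ctrl.get_image("wrist")[150:300,190:350,::-1],None,fx=2.3,fy=2.6,interpolation=2)]
cv2.imwrite("pics/c2.png",np.hstack(ims))
E
```

```text
time: 3.68
position: [0.5744, -0.0746, 0.3189]
tool_rot: [-0.171, 1.564, 0.17]
ft_force: [0.8, 0.4, 0.2]
grip_width: 0.011
[ 0.5743504  -0.0746495   0.31889001] [0.77714024 0.44715561 0.22979673] 3.675
```

View pics/c2.png

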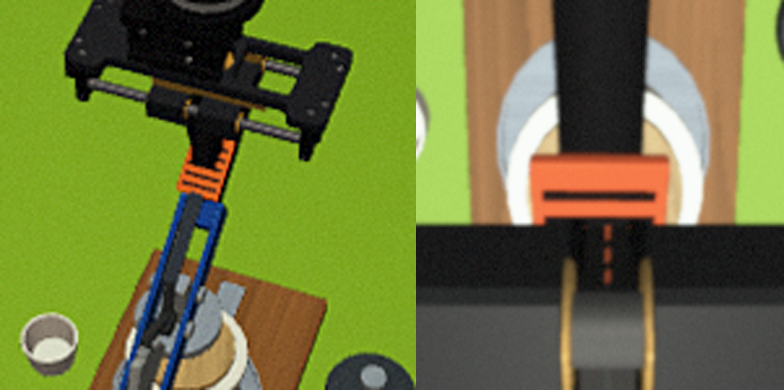

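The fingers are centred across the plate and about 1 cm above it. Now I'll press.

```bash
python3 -m pendant '[{"travel":[0.004,0,0],"twist":0},{"travel":[0.008,0,0],"twist":0},{"travel":[0.011,0,0],"twist":0},{"travel":[0.014,0.002,0],"twist":0},{"travel":[0.017,0.004,0],"twist":0},{"travel":[0.02,0.006,0],"twist":0},{"travel":[0.022,0.008,0],"twist":0},{"travel":[0.024,0.009,0],"twist":0}]'
python3 - <<'E'
from h import *
s=ctrl.get_state();print(s["position"],s["ft_force"],s["time"])
ims=[cv2.resize(ctrl.get_image("scene")[120:270,210:370,::-1],None,fx=2.6,fy=2.6,interpolation=2),cv2.resize(ctrl.get_image("wrist")[150:300,190:350,::-1],None,fx=2.3,fy=2.6,interpolation=2)]
cv2.imwrite("pics/c3.png",np.hstack(ims))
E
```

```text
time: 4.78
position: [0.5729, -0.0653, 0.2965]
tool_rot: [-0.17, 1.561, 0.171]
ft_force: [-1.7, 1.8, 7.5]
grip_width: 0.004
[ 0.57294294 -0.06529063  0.29653173] [-1.66483057  1.79406263  7.52355341] 4.775
```

View pics/c3.png

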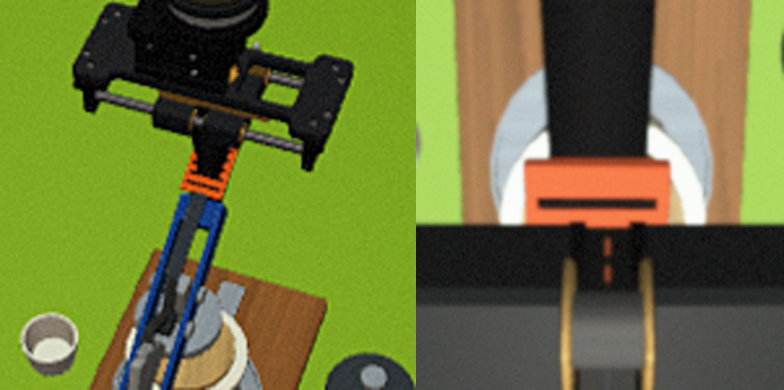

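```bash
python3 -m pendant '[{"travel":[0.002,0.001,0],"twist":0},{"travel":[0.004,0.002,0],"twist":0},{"travel":[0.006,0.003,0],"twist":0},{"travel":[0.008,0.004,0],"twist":0}]'
python3 - <<'E'
from h import *
s=ctrl.get_state();M=R.from_rotvec(s["tool_rot"]).as_matrix();print(s["position"],s["ft_force"],s["time"])
for q in np.arange(.04,.51,.04):
    t=target(q);print(round(q,3),np.round(M.T@(t-s["position"]),4))
E
```

```text
time: 5.38
position: [0.5721, -0.0608, 0.2898]
tool_rot: [-0.17, 1.56, 0.173]
ft_force: [-3.3, 0.7, 7.7]
grip_width: 0.007
[ 0.57209358 -0.06083434  0.28979155] [-3.3268951   0.67712854  7.657799  ] 5.375
0.04 [-0.0002 -0.0012 -0.0012]
0.08 [ 0.0081  0.0035 -0.0012]
0.12 [ 0.0165  0.0078 -0.0012]
0.16 [ 0.025   0.0119 -0.0012]
0.2 [ 0.0338  0.0155 -0.0012]
0.24 [ 0.0426  0.0189 -0.0013]
0.28 [ 0.0516  0.0219 -0.0013]
0.32 [ 0.0607  0.0246 -0.0013]
0.36 [ 0.0699  0.0269 -0.0013]
0.4 [ 0.0786  0.0289 -0.0014]
0.44 [ 0.0872  0.0305 -0.0014]
0.48 [ 0.0959  0.0317 -0.0014]
```

```bash
python3 -m pendant '[{"travel":[0.003,0.000,-0.0005],"twist":0},{"travel":[0.006,0.001,-0.001],"twist":0},{"travel":[0.009,0.002,-0.001],"twist":0},{"travel":[0.012,0.004,-0.001],"twist":0}]'
python3 - <<'E'
from h import *
s=ctrl.get_state();M=R.from_rotvec(s["tool_rot"]).as_matrix();print(s["position"],s["ft_force"],s["time"])
ims=[cv2.resize(ctrl.get_image("scene")[120:270,210:370,::-1],None,fx=2.6,fy=2.6,interpolation=2),cv2.resize(ctrl.get_image("wrist")[150:300,190:350,::-1],None,fx=2.3,fy=2.6,interpolation=2)]
cv2.imwrite("pics/c4.png",np.hstack(ims))
for q in np.arange(.04,.51,.04):
    t=target(q);print(round(q,3),np.round(M.T@(t-s["position"]),4))
E
```

```text
time: 5.88
position: [0.571, -0.0557, 0.2796]
tool_rot: [-0.169, 1.557, 0.175]
ft_force: [-0.8, 2.2, 8.2]
grip_width: 0.005
[ 0.57096497 -0.05565844  0.27956323] [-0.78857599  2.2231373   8.16526079] 5.875
0.04 [-0.0104 -0.0064 -0.0011]
0.08 [-0.0022 -0.0018 -0.0012]
0.12 [ 0.0062  0.0025 -0.0012]
0.16 [ 0.0148  0.0065 -0.0012]
0.2 [ 0.0235  0.0102 -0.0013]
0.24 [ 0.0324  0.0136 -0.0013]
0.28 [ 0.0414  0.0165 -0.0014]
0.32 [ 0.0505  0.0192 -0.0014]
0.36 [ 0.0597  0.0215 -0.0015]
0.4 [ 0.0684  0.0234 -0.0015]
0.44 [ 0.077   0.025  -0.0016]
0.48 [ 0.0857  0.0263 -0.0016]
```

View pics/c4.png

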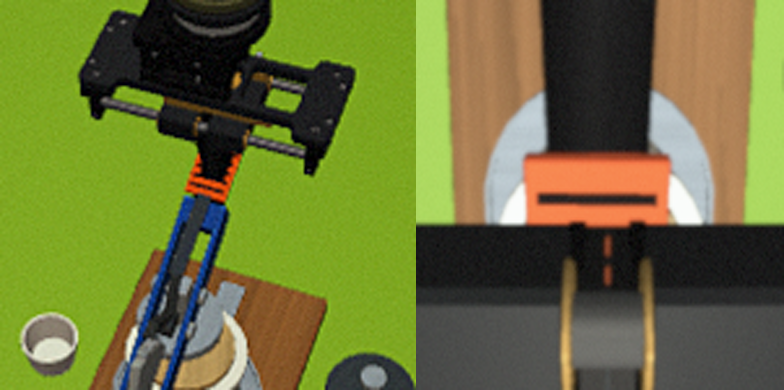

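```bash
python3 -m pendant '[{"travel":[0.003,0.001,0],"twist":0},{"travel":[0.007,0.0025,-0.0005],"twist":0},{"travel":[0.011,0.004,-0.001],"twist":0},{"travel":[0.015,0.006,-0.001],"twist":0},{"travel":[0.019,0.008,-0.001],"twist":0},{"travel":[0.023,0.0095,-0.001],"twist":0},{"travel":[0.027,0.011,-0.001],"twist":0},{"travel":[0.031,0.0125,-0.001],"twist":0},{"travel":[0.035,0.014,-0.001],"twist":0},{"travel":[0.039,0.0155,-0.001],"twist":0}]'
python3 - <<'E'
from h import *
s=ctrl.get_state();M=R.from_rotvec(s["tool_rot"]).as_matrix();print(s["position"],s["ft_force"],s["time"])
ims=[cv2.resize(ctrl.get_image("scene")[120:270,210:370,::-1],None,fx=2.6,fy=2.6,interpolation=2),cv2.resize(ctrl.get_image("wrist")[150:300,190:350,::-1],None,fx=2.3,fy=2.6,interpolation=2)]
cv2.imwrite("pics/c5.png",np.hstack(ims))
for q in np.arange(.2,.51,.04):
    t=target(q);print(round(q,3),np.round(M.T@(t-s["position"]),4))
E
```

```text
time: 7.22
position: [0.5674, -0.0391, 0.2415]
tool_rot: [-0.169, 1.555, 0.178]
ft_force: [-1.7, 2.6, 6.9]
grip_width: 0.005
[ 0.56744041 -0.03912478  0.24145505] [-1.72668428  2.56881713  6.94657233] 7.225
0.2 [-0.0146 -0.0065 -0.0012]
0.24 [-0.0058 -0.0032 -0.0012]
0.28 [ 0.0032 -0.0002 -0.0013]
0.32 [ 0.0123  0.0024 -0.0013]
0.36 [ 0.0215  0.0047 -0.0014]
0.4 [ 0.0303  0.0066 -0.0015]
0.44 [ 0.0389  0.0082 -0.0016]
0.48 [ 0.0475  0.0094 -0.0016]
```

View pics/c5.png

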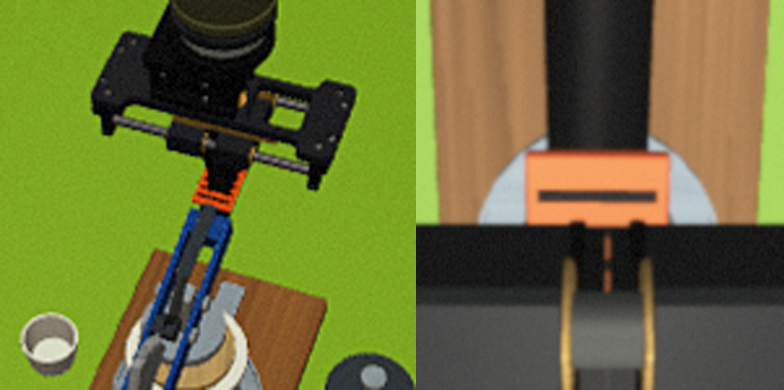

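```bash
python3 -m pendant '[{"travel":[0.004,0.0005,0],"twist":0},{"travel":[0.008,0.001,-0.0005],"twist":0},{"travel":[0.012,0.002,-0.001],"twist":0},{"travel":[0.016,0.003,-0.001],"twist":0},{"travel":[0.02,0.004,-0.001],"twist":0},{"travel":[0.024,0.005,-0.001],"twist":0},{"travel":[0.028,0.006,-0.001],"twist":0},{"travel":[0.032,0.0065,-0.001],"twist":0},{"travel":[0.035,0.007,-0.001],"twist":0},{"travel":[0.038,0.008,-0.001],"twist":0}]'
python3 - <<'E'
from h import *
s=ctrl.get_state();M=R.from_rotvec(s["tool_rot"]).as_matrix();print(s["position"],s["ft_force"],s["time"])
ims=[cv2.resize(ctrl.get_image("scene")[150:300,210:370,::-1],None,fx=2.6,fy=2.6,interpolation=2),cv2.resize(ctrl.get_image("wrist")[150:300,190:350,::-1],None,fx=2.3,fy=2.6,interpolation=2)]
cv2.imwrite("pics/c6.png",np.hstack(ims))
for q in np.arange(.4,.53,.02):
    t=target(q);print(round(q,3),np.round(M.T@(t-s["position"]),4))
E
```

```text
time: 8.57
position: [0.5655, -0.0297, 0.2042]
tool_rot: [-0.168, 1.554, 0.18]
ft_force: [-1.4, 2.5, 7.0]
grip_width: -0.0
[ 0.56548751 -0.02970445  0.20422768] [-1.3783233   2.46858757  6.99198189] 8.575
0.4 [-0.007  -0.0028 -0.0013]
0.42 [-0.0027 -0.002  -0.0013]
0.44 [ 0.0016 -0.0012 -0.0014]
0.46 [ 0.0059 -0.0006 -0.0014]
0.48 [ 0.0102 -0.     -0.0015]
0.5 [ 0.0146  0.0004 -0.0015]
0.52 [ 0.0189  0.0008 -0.0015]
```

View pics/c6.png

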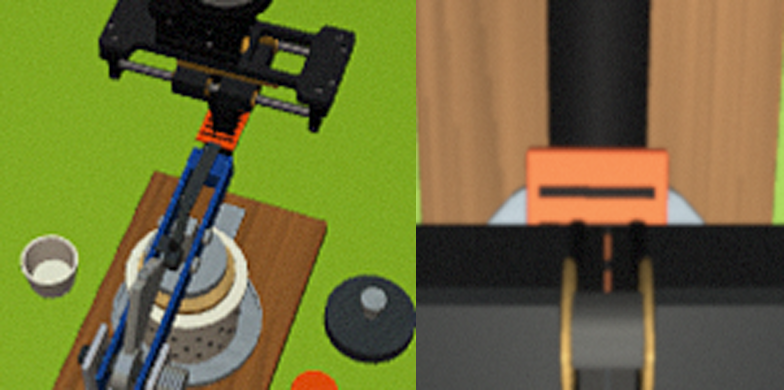

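Past the last tooth and close to the lid, so I'll go slower.

```bash
python3 -m pendant '[{"travel":[0.002,0,0],"twist":0},{"travel":[0.004,0,0],"twist":0},{"travel":[0.006,0,0],"twist":0},{"travel":[0.008,0,0],"twist":0},{"travel":[0.010,0,0],"twist":0}]'
python3 -m pendant '[{"travel":[0.0015,0,0],"twist":0},{"travel":[0.003,0,0],"twist":0}]'
```

```text
time: 9.3
position: [0.5654, -0.0283, 0.1949]
tool_rot: [-0.167, 1.554, 0.182]
ft_force: [-4.7, 2.2, 11.1]
grip_width: 0.005
time: 9.55
position: [0.5655, -0.0282, 0.1943]
tool_rot: [-0.167, 1.553, 0.183]
ft_force: [-6.9, 0.7, 18.9]
grip_width: 0.006
```

```bash
python3 - <<'E'
from h import *
s=ctrl.get_state();M=R.from_rotvec(s["tool_rot"]).as_matrix();print(s["position"],s["ft_force"],s["time"])
ims=[cv2.resize(ctrl.get_image("scene")[180:330,210:370,::-1],None,fx=2.6,fy=2.6,interpolation=2),cv2.resize(ctrl.get_image("wrist")[150:300,190:350,::-1],None,fx=2.3,fy=2.6,interpolation=2)]
cv2.imwrite("pics/c7.png",np.hstack(ims))
E
```

```text
[ 0.56552904 -0.0281544   0.19430726] [-6.92083952  0.72416935 18.88881637] 9.55
```

View pics/c7.png

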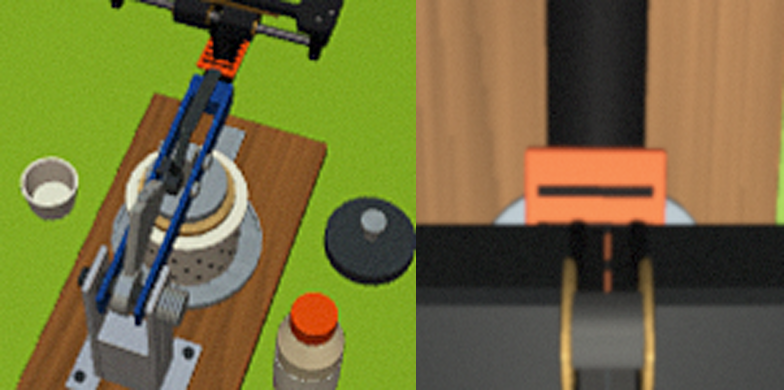

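The foot is on the lid: z has stopped at 0.194 while the force rose to 19 N. Now I'll release straight up.

```bash
python3 -m pendant '[{"travel":[-0.003,0,0],"twist":0},{"travel":[-0.007,0,0],"twist":0},{"travel":[-0.012,0,0],"twist":0},{"travel":[-0.018,0,0],"twist":0},{"travel":[-0.025,0,0],"twist":0},{"travel":[-0.035,0,0],"twist":0},{"travel":[-0.055,0.0,0],"twist":0},{"travel":[-0.085,0,0],"twist":0},{"travel":[-0.12,0,0],"twist":0},{"travel":[-0.16,0,0],"twist":0}]'
python3 -m pendant '[{"travel":[-0.02,0.04,0],"twist":0},{"travel":[-0.02,0.08,0],"twist":0},{"travel":[-0.02,0.12,0],"twist":0},{"travel":[-0.02,0.15,0],"twist":0},{"travel":[-0.02,0.15,0],"twist":0}]'
python3 - <<'E'
from h import *
for n in ["scene","top"]: cv2.imwrite(f"pics/{n}9.png",ctrl.get_image(n)[:,:,::-1])
t=cv2.imread("pics/top9.png");s=cv2.imread("pics/scene9.png")
cv2.imwrite("pics/c9.png",np.hstack([cv2.resize(s[130:370,190:390],(400,480),interpolation=2),cv2.resize(t[140:280,220:336],(398,480),interpolation=2)]))
try:
    rt=orange(t,(250,185,300,225));rs=orange(s,(265,160,315,225));print(rt,rs)
    print("triang",least_squares(lambda X:np.r_[(proj("top",X)-rt[0]).ravel(),(proj("scene",X)-rs[0]).ravel()],[.564,-.03,.2]).x)
except Exception as e: print(e)
for q in (.47,.49): print(q,plate(*B,q,0),plate(*B,q,.15))
E
```

```text
time: 10.9
position: [0.5634, -0.0294, 0.3554]
tool_rot: [-0.167, 1.554, 0.185]
ft_force: [-0.1, -0.6, -0.3]
grip_width: -0.001
time: 11.52
position: [0.5289, 0.1203, 0.3767]
tool_rot: [-0.171, 1.555, 0.191]
ft_force: [-0.8, 0.2, 0.0]
grip_width: 0.005
((260.1999816894531, 210.40000915527344), (12.798896789550781, 18.439090728759766), 77.47119140625) ((295.3103332519531, 195.72415161132812), (15.227017402648926, 19.683704376220703), 21.801406860351562)
triang [ 0.56516888 -0.03266805  0.21500751]
0.47 [ 0.56531851 -0.03525997  0.21598076] [ 0.56422732 -0.0302498   0.19522726]
0.49 [ 0.56511519 -0.03432643  0.21155858] [ 0.56411254 -0.0297228   0.19070669]
```

View pics/c9.png

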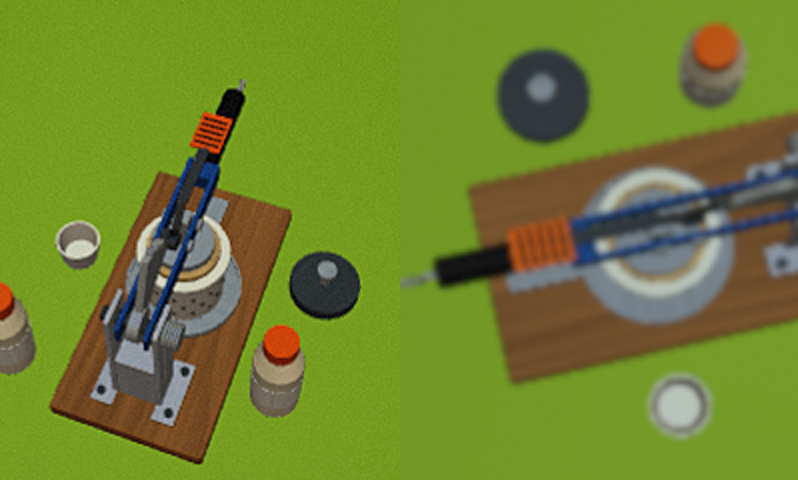

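View pics/scene9.png

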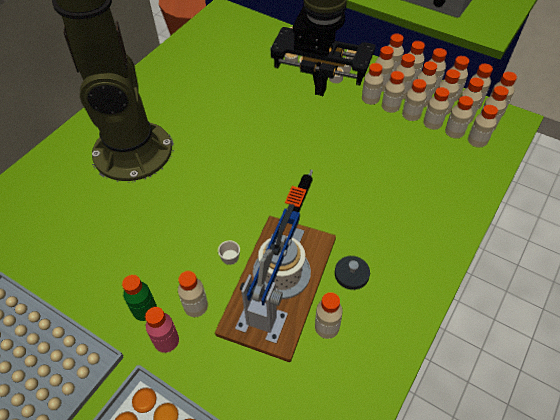

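```bash
python3 - <<'E'
import cv2,numpy as np
s=cv2.imread("pics/scene9.png")[225:305,245:325];o=cv2.imread("pics/scene0.png")[225:305,245:325]
cv2.imwrite("pics/z.png",np.hstack([cv2.resize(i,(400,400),interpolation=2) for i in(o,s)]))
E
```

```text
(no output)
```

View pics/z.png

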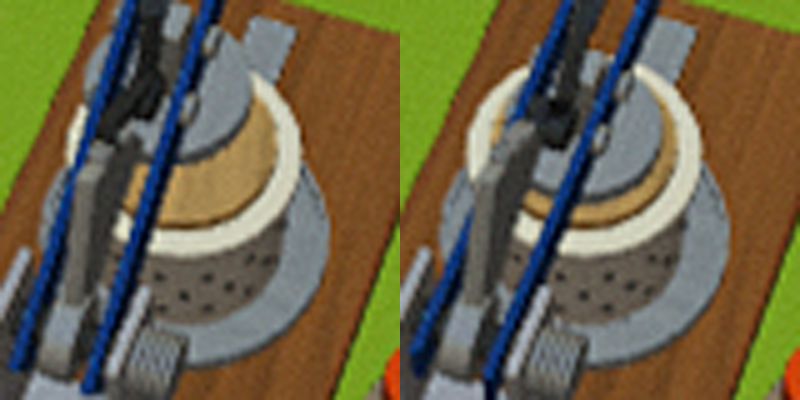

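The foot rests on the lid with no visible gap, and the mould is at the same pixels as at the start. Handing in.

```bash
python3 -m pendant '[{"travel":[0,0,0],"twist":0},{"travel":[0,0,0],"twist":0}]'; python3 -c "
from bench import ctrl
print(ctrl.close_job())"
```

```text
time: 11.88
position: [0.5302, 0.1149, 0.3771]
tool_rot: [-0.166, 1.554, 0.182]
ft_force: [0.3, 0.5, -0.4]
grip_width: 0.004
the job is handed in; nothing more can be done
None
```

I pressed the thumb plate with the shut fingertips and kept it down while pushing the arm steadily past the teeth at about 30 mm/s, with 7–8 N of upward force. I stopped when the foot met the lid: the height held at 0.194 m while the force rose to 19 N. Then I lifted straight off, moved clear and handed in at 11.9 s.

**Last checks:**
- **Thumb plate:** it has sprung back up. I measured 0.215 m, against about 0.212–0.216 m expected released and 0.191–0.195 m pressed.
- **Foot and mould:** the foot rests on the lid with no visible gap, and the mould is at the same pixels as at the start.
- **Other objects:** the bottles, weight and cup look unmoved, though I compared these by eye only.
- **Robot:** it is touching nothing, with about 0 N at the wrist.

**Small disagreement:** I estimate the arm joint at 0.47–0.48, slightly under the stated 0.49 or so, which is about the error of my camera measurement. That the foot is seated rests on the force stop and the pictures.

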